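Calibrate the field scale by holding its recessed button with the eyelet punch

TASK

One of the two bench scales has the bare steel test weight standing on its pan: calibrate that one. Draw the wooden-handled eyelet punch out of the tool block, pass its thin steel shaft down through the round access hole in that scale's panel, push the recessed button fully down with it, and finish while still gripping the punch and holding the button down. Do not press the other scale's button, and leave the weight, the jar and everything else where they stand.

Things in the scene. Friction and masses are not known exactly. Their poses are not given: they have to be found in the camera images.
- punch: eyelet punch, 137 mm long, about 60 g, upright in the tool block. Origin: centre of its blunt tip; +z runs up to the handle. Steel shaft 6 mm diameter from z 0 to 55 mm, brass ferrule 18 mm diameter to 67 mm, straight round wooden handle 20 mm diameter to 129 mm, domed end to 137 mm. The ferrule rests on the block's top, so the tip starts 7 mm above the table; lift by over 60 mm to free it
- tool_block: wooden block, fixed in place, 60 (x) x 120 (y) x 62 mm high, origin at the centre of its underside. Two holes from above, 58 mm deep: a 9 mm hole at y -30 mm with the punch, a 13.5 mm hole at y +30 mm with the pen
- scale_1: one of two identical white scales, fixed, 230 (x) x 150 (y) mm. Origin: centre of underside. +x points from the flat control panel (-x end, top 50 mm high) to the round steel pan (diameter 124, top 60 mm high, centre x +47, y 0). On the panel a dark display, three keys (all flat), and at x -65, y -50 mm a 14 mm access hole ringed by a thin black grommet (1 mm high)
- scale_2: one of two identical white scales, fixed, 230 (x) x 150 (y) mm. Origin: centre of underside. +x points from the flat control panel (-x end, top 50 mm high) to the round steel pan (diameter 124, top 60 mm high, centre x +47, y 0). On the panel a dark display, three keys (all flat), and at x -65, y -50 mm a 14 mm access hole ringed by a thin black grommet (1 mm high)
- scale_1_hole (a point): centre of the mouth of the access hole in scale 1's panel, level with the panel top (50 mm above the table); axes as the scale's, z up. Vertical round hole, 14 mm diameter, 1.5 mm chamfer; at its bottom the black calibration button, 11 mm across, its top 14 mm below the mouth when up and 18 mm when fully down
- scale_2_hole (a point): centre of the mouth of the access hole in scale 2's panel, level with the panel top (50 mm above the table); axes as the scale's, z up. Vertical round hole, 14 mm diameter, 1.5 mm chamfer; at its bottom the black calibration button, 11 mm across, its top 14 mm below the mouth when up and 18 mm when fully down
- scale_1_pan (a point): centre of the top of scale 1's pan (60 mm above the table)
- scale_2_pan (a point): centre of the top of scale 2's pan (60 mm above the table)
- cal_1 (a joint): recessed calibration button of scale 1: 0 = up, grows as it is pushed down, 0.004 m = fully down against a hard stop. Sprung: starts to move at about 1.6 N and is fully down at about 4.8 N
- cal_2 (a joint): recessed calibration button of scale 2: 0 = up, grows as it is pushed down, 0.004 m = fully down against a hard stop. Sprung: starts to move at about 1.6 N and is fully down at about 4.8 N
- weight: bare steel test weight, 500 g, a cylinder 38 mm in diameter with a small knob on top, 67 mm high in all; stands loose on the pan of one scale, which varies. Origin: centre of its underside
- jar: whitish sample jar with a yellow screw cap, 72 mm in diameter, 95 mm high, stands loose on the other scale's pan. Origin: centre of its underside. Bystander
- pen: marking pen, 12 mm diameter, 123 mm long, white with a black cap, upright in the tool block 60 mm from the punch, its top 127 mm above the table. Origin: centre of its lower end. Bystander
- jar_cap: spare yellow jar cap, 76 mm in diameter, 33 mm high, lying on the table on the robot side of the scales. Origin: centre of its underside. Bystander
- hive_tool: flat steel hive tool, about 255 mm long along its x, 50 mm wide, 22 mm high at its bent end, lying on the robot side of the scales. Origin: middle of its underside. Bystander
There are look-alikes about, which are no part of the job. Of the things shaped like the punch, the wooden one is meant.

How it is judged:
By the outcome, as a careful person would: the job done as asked, in the order asked, and still so for the second after the job is handed in, while the arm keeps its last pose, push and grip.
It also fails if it takes over 45 s, if anything falls off the work surface, if the arm or the gripper's body presses on something with over 40 N, if the wrist force passes 120 N, or if a joint passes its speed limit or range.

ROBOT

A 6-joint arm with a two-finger parallel gripper is mounted at the origin on the work surface. World frame = base frame: x ahead of the robot, y to its left, z up, the work surface at z = 0. Lengths are in m, angles in degrees, forces in N, time in s.
With the tool pointing down it reaches from about 0.3 to 1 m from the base axis. Payload 5.1 kg.
Tool frame: the origin (TCP) lies midway between the tips of the shut fingers; the grasp point (between the pads) lies 19 mm behind it; z points along the fingers, y is the line along which they close (so a half turn about z gives the same grasp; the last joint's range is limited). The gripper opens to 95 mm and grips with 3 to 60 N. Pads are 20 mm wide; open, the fingers measure 119 mm over their backs; the gripper's body (75 mm by 180 mm) begins 59 mm behind the grasp point.
Start: joints at [64.08, 7.093, 94.555, -0, 78.352, -4.733], TCP at [0.235, 0.606, 0.215] pointing down, gripper open.
Joint ranges: [-149.61, 149.61], [-58.7, 133.49], [1.44, 155.28], [-77.14, 257.14], [18.33, 153.61], [-166.67, 166.67]. Speed limits (degrees/s): [147.25, 147.25, 180, 180, 180, 180].

INTERFACE

Orientations are given as a 3x3 rotation matrix whose columns are the frame's x, y, z axes.
In Python, from rig import manip gives the robot as it stands.
- The arm moves only by the tool arm_command, never from a script. Its argument "deltas" is a list that holds one entry, the list of rows, each a list of 7 numbers: the shift along the world's x, y, z each as a share of 50 cm, from -1 to 1, then the turn, a rotation vector about the world's x, y, z each as a share of 2 rad, from -1 to 1, then the opening, from 0 (shut) to 1 (fully open). A call has 1 to 20 rows; each row is the pose to reach, as a shift and turn from the pose commanded when the call began; what a row does not reach only later rows make up. A row lasts 1/8 s, in which the tool goes at most 62.5 mm and 10.7 degrees, less where a joint would pass 70% of its speed; a pose out of reach is approached as far as the arm can. A call with a number of a shift or a turn outside -1 to 1 is refused whole. A call with a gripper value outside its range is refused whole. The fingers move at their own pace and stop on an object; "squeeze" is the grip in N (left out, the last holds). Time passes only in rows, so rows that repeat a pose let the fingers close. It gives the time, the measured TCP pose, the force, the opening and the grip force at its end, in the units of the state.
- manip.state(): the state, without advancing time (a new reading comes with each control period).
- manip.snapshot(name): name is "side" or "top" or "wrist"; returns the picture (420x560x3 uint8, blue, green, red); there is no depth.
- manip.camera_params(name): a dict with "camera_matrix" (3x3 intrinsics, pixels), "R" (3x3) and "t" (3): a world point X has camera coordinates R X + t; the wrist camera has in their place "hand_eye" (4x4, takes a point from camera to tool coordinates, whose origin is the TCP and whose axes are the flange's). Camera axes: x right, y down, z forward; pixel columns grow to the right and rows downward; lengths in m; the calibration is good to about 2 mm. A picture is of the moment at which its call begins: read the wrist's pose just before it. camera_params takes no time and is no camera call.
- manip.finish_job(): hands the job in; it is judged then, once.
Trained networks look in the newest picture that a camera, given by its name, has taken for a name from the list of things; names that differ only in an ending like _2 or _b are one class to them, and where a whole thing is asked for, a point or a joint stands for the part that bears it (a point fixed in the world has none). Each returns a list of dicts, best first, with "confidence" (0 to 1); they miss things now and then, are a little off and sometimes report something else, mostly with a low value. They report only what shows in the picture. A call takes as long as a camera call. They do not tell look-alikes from the thing itself.
- manip.silhouettes(label, camera): "region" (420x560 bool, what is visible of it) and "point" ([column, row] in pixels, amid what is visible of it).
- manip.pinpoint(label, camera): "point" ([column, row] in pixels: a listed point, or the origin of a listed thing).
The state is a dict: "time": time; "joint_positions": joint angles; "joint_velocities": joint speeds; "effort": joint torques, N m; "tcp_pos": TCP position; "tool_rot": TCP orientation; "force": force on the tool from outside, world axes, zero at the start; "torque": the same for the moment, N m; "grip_width": opening from 0.0 (shut) to 1.0 (fully open); "finger_force": force on a finger pad.
Only numpy, scipy, OpenCV 4.12 (cv2) and the standard library are available. Lean on these libraries where they do the work, as an engineer would, in place of code of your own. Each camera call takes 0.05 s, during which the arm holds its last target. There are 200 camera calls.

## Working session

There is one attempt and no reset: what is moved stays moved. The work goes in short steps, Python scripts to look and compute and a tool call to move; the robot and the scene stay as the last step left them, time stands still between calls to the robot, and variables do not carry over. Pictures are saved under pics/ and viewed, at most 10 in all, crops included, and the job is handed in when it is done.

Besides the shell and the picture viewer there is one more tool, called in YAML: its name, and indented under it one key for each argument. arm_command: Moves the arm, as the interface text tells. Shift numbers are shares of 50 cm and turn numbers shares of 2 rad, none past 1 either way. Its arguments: {"type":"object","properties":{"deltas":{"type":"array","items":{"type":"array","items":{"type":"array","items":{"type":"number"}}}},"squeeze":{"type":"number"}},"required":["deltas"]}

```bash
mkdir -p pics && cat > h.py <<'E'
import numpy as np, cv2
from rig import manip
def cam(n, st=None):
    p=manip.camera_params(n); K=np.array(p["camera_matrix"])
    if n=="wrist":
        st=st or manip.state(); H=np.array(p["hand_eye"]); T=np.eye(4); T[:3,:3]=st["tool_rot"]; T[:3,3]=st["tcp_pos"]
        W=T@H; R=W[:3,:3].T; t=-R@W[:3,3]
    else: R=np.array(p["R"]); t=np.array(p["t"])
    return K,R,t
def onz(c,px,z):
    K,R,t=c; d=R.T@np.linalg.solve(K,[px[0],px[1],1]); o=-R.T@t
    return o+d*(z-o[2])/d[2]
def proj(c,X):
    K,R,t=c; q=K@(R@np.array(X)+t); return q[:2]/q[2]
E
python3 - <<'E'
from h import *
a=manip.snapshot("top"); b=manip.snapshot("side")
cv2.imwrite("pics/top.png",a); cv2.imwrite("pics/side.png",b)
for n in ["top","side"]:
  c=cam(n); print(n,"campos",np.round(-c[1].T@c[2],3))
  for l,z in [("punch",.007),("tool_block",0),("scale_1_hole",.05),("scale_1_pan",.06),("weight",.06),("jar",.06),("pen",.01),("hive_tool",0),("jar_cap",0)]:
    for d in manip.pinpoint(l,n):
      if d["confidence"]>.2: print(l,round(d["confidence"],2),np.round(d["point"]),np.round(onz(c,d["point"],z),3))
E
```

```text
top campos [ 0.276 -0.018  1.175]
punch 0.62 [276. 160.] [ 0.671 -0.008  0.007]
punch 0.62 [313. 162.] [ 0.669 -0.099  0.007]
punch 0.62 [386. 202.] [ 0.575 -0.275  0.007]
punch 0.55 [294. 206.] [ 0.556 -0.055  0.007]
punch 0.49 [283. 247.] [ 0.458 -0.034  0.007]
tool_block 0.59 [279. 201.] [ 0.569 -0.019  0.   ]
scale_1_hole 0.7 [151. 164.] [0.635 0.282 0.05 ]
scale_1_hole 0.68 [405. 231.] [ 0.497 -0.307  0.05 ]
scale_1_pan 0.86 [396. 177.] [ 0.623 -0.287  0.06 ]
weight 0.53 [394. 175.] [ 0.628 -0.281  0.06 ]
jar 0.55 [150. 163.] [0.633 0.281 0.06 ]
pen 0.46 [270. 192.] [0.588 0.002 0.01 ]
hive_tool 0.98 [177. 272.] [0.389 0.211 0.   ]
jar_cap 0.81 [360. 281.] [ 0.387 -0.214  0.   ]
side campos [0.481 0.778 0.603]
punch 0.71 [296. 237.] [ 0.468 -0.031  0.007]
punch 0.62 [196. 245.] [ 0.676 -0.001  0.007]
punch 0.56 [205. 221.] [ 0.671 -0.092  0.007]
tool_block 0.93 [251. 240.] [ 0.564 -0.028  0.   ]
scale_1_hole 0.66 [283. 161.] [ 0.5   -0.294  0.05 ]
scale_1_pan 0.68 [282. 161.] [ 0.503 -0.277  0.06 ]
scale_1_pan 0.65 [233. 155.] [ 0.628 -0.311  0.06 ]
weight 0.7 [236. 158.] [ 0.617 -0.29   0.06 ]
jar 0.7 [195. 330.] [0.625 0.278 0.06 ]
hive_tool 0.68 [351. 320.] [0.377 0.199 0.   ]
jar_cap 0.82 [327. 193.] [ 0.391 -0.224  0.   ]
```

View pics/top.png

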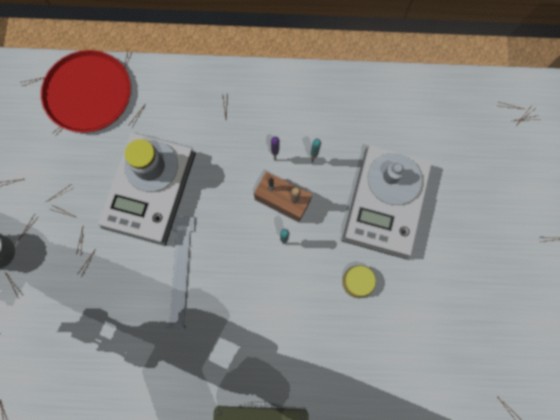

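View pics/side.png

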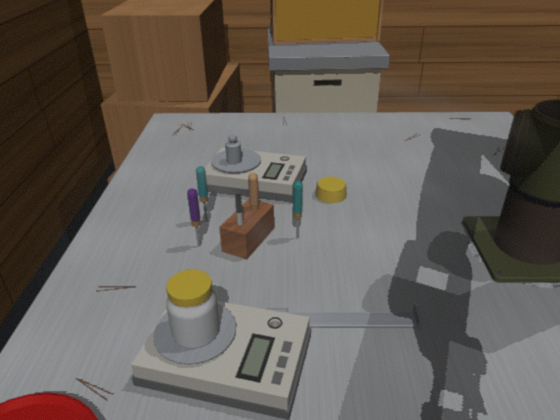

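The weight stands on the right scale: its pan is at (396,177) in top and its hole at (405,231). The wooden punch is the lower-right one in the block at (296,190). The teal and purple ones are look-alikes. Next I work out heights, yaws and the current tool orientation.

```bash
python3 - <<'E'
from h import *
s=manip.state(); print(np.round(s["tool_rot"],3),s["tcp_pos"],s["grip_width"])
H=np.array(manip.camera_params("wrist")["hand_eye"]); print(np.round(H,3)); print(manip.camera_params("wrist")["camera_matrix"])
ct,cs=cam("top"),cam("side")
def tri(a,b):
    A=[];y=[]
    for c,p in((ct,a),(cs,b)):
        o=-c[1].T@c[2];d=c[1].T@np.linalg.solve(c[0],[*p,1]);d/=np.linalg.norm(d);P=np.eye(3)-np.outer(d,d);A.append(P);y.append(P@o)
    return np.linalg.lstsq(np.vstack(A),np.hstack(y),rcond=None)[0]
for n,a,b in[("punchtop",(297,187),(253,176)),("teal1",(285,233),(297,184)),("teal2",(317,142),(201,170)),("purple",(275,140),(193,192)),("pen",(271,180),(238,196)),("hole",(405,231),(284.5,158))]: print(n,np.round(tri(a,b),3))
E
```

```text
[[-0.932  0.361 -0.   ]
 [ 0.361  0.932  0.   ]
 [ 0.     0.    -1.   ]] [0.23495501 0.60604362 0.21466566] 1.0023416931680673
[[-0.001 -0.958 -0.287  0.081]
 [ 1.    -0.001 -0.001 -0.   ]
 [ 0.001 -0.287  0.958 -0.169]
 [ 0.     0.     0.     1.   ]]
[[357.6710923    0.         281.74795132]
 [  0.         357.6710923  213.1327161 ]
 [  0.           0.           1.        ]]
punchtop [ 0.561 -0.056  0.142]
teal1 [ 0.468 -0.035  0.134]
teal2 [ 0.67  -0.097  0.132]
purple [ 0.671 -0.005  0.134]
pen [ 0.582 -0.     0.127]
hole [ 0.497 -0.306  0.053]
```

arm_command:
  deltas:
    - [[0.3,-1,0.08,0,0,0,0.42],[0.3,-1,0.08,0,0,0,0.42],[0.3,-1,0.08,0,0,0,0.42],[0.3,-1,0.08,0,0,0,0.42],[0.3,-1,0.08,0,0,0,0.42],[0.3,-1,0.08,0,0,0,0.42],[0.3,-1,0.08,0,0,0,0.42],[0.3,-1,0.08,0,0,0,0.42],[0.3,-1,0.08,0,0,0,0.42],[0.3,-1,0.08,0,0,0,0.42],[0.3,-1,0.08,0,0,0,0.42],[0.3,-1,0.08,0,0,0,0.42]]

```text
time: 2.5
tcp_pos: [0.3846, 0.1071, 0.2545]
tool_rot: [[-0.933, 0.36, -0.0], [0.36, 0.933, 0.0], [0.0, 0.0, -1.0]]
force: [0.3, 0.2, -0.1]
grip_width: 0.421
finger_force: 0.0
```

arm_command:
  deltas:
    - [[0.21,-0.81,-0.07,0,0,0,0.42],[0.21,-0.81,-0.07,0,0,0,0.42],[0.21,-0.81,-0.07,0,0,0,0.42],[0.21,-0.81,-0.07,0,0,0,0.42],[0.21,-0.81,-0.07,0,0,0,0.42],[0.21,-0.81,-0.07,0,0,0,0.42],[0.21,-0.81,-0.07,0,0,0,0.42],[0.21,-0.81,-0.07,0,0,0,0.42],[0.21,-0.81,-0.07,0,0,0,0.42],[0.21,-0.81,-0.07,0,0,0,0.42],[0.21,-0.81,-0.07,0,0,0,0.42]]

```text
time: 3.88
tcp_pos: [0.4901, -0.2978, 0.2201]
tool_rot: [[-0.933, 0.36, 0.001], [0.36, 0.933, -0.0], [-0.001, -0.0, -1.0]]
force: [0.1, -0.1, 0.6]
grip_width: 0.422
finger_force: 0.0
```

```bash
python3 - <<'E'
from h import *
s=manip.state(); a=manip.snapshot("wrist"); cv2.imwrite("pics/w1.png",a); c=cam("wrist",s); print(s["tcp_pos"])
for d in manip.pinpoint("scale_1_hole","wrist"): print(d["confidence"],d["point"],onz(c,d["point"],.05))
for d in manip.silhouettes("scale_1_hole","wrist"): print(d["confidence"],d["point"],d["region"].sum())
E
```

```text
[ 0.49014007 -0.2978325   0.22012122]
0.94 [275.0, 202.7] [ 0.49632494 -0.30783311  0.05      ]
0.66 [324.1, 212.6] 23982
```

View pics/w1.png

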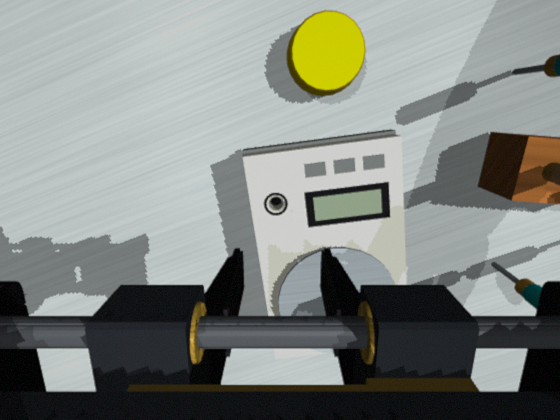

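The access hole of the weight's scale is clear at about (275,204), with the grommet around it.

arm_command:
  deltas:
    - [[0.13,0.49,0.06,0,0,0,0.42],[0.13,0.49,0.06,0,0,0,0.42],[0.13,0.49,0.06,0,0,0,0.42],[0.13,0.49,0.06,0,0,0,0.42],[0.13,0.49,0.06,0,0,0,0.42],[0.13,0.49,0.06,0,0,0,0.42],[0.13,0.49,0.06,0,0,0,0.42]]

```text
time: 4.9
tcp_pos: [0.5546, -0.0553, 0.2493]
tool_rot: [[-0.932, 0.363, -0.001], [0.363, 0.932, -0.0], [0.0, -0.001, -1.0]]
force: [-1.2, -0.0, -0.8]
grip_width: 0.418
finger_force: 0.0
```

```bash
python3 - <<'E'
from h import *
s=manip.state(); a=manip.snapshot("wrist"); cv2.imwrite("pics/w2.png",a); c=cam("wrist",s); print(s["tcp_pos"])
for d in manip.pinpoint("punch","wrist"): print(d["confidence"],d["point"],onz(c,d["point"],.007))
# refine hole in w1
g=cv2.cvtColor(cv2.imread("pics/w1.png"),cv2.COLOR_BGR2GRAY); x0,y0=255,184; m=(g[y0:y0+40,x0:x0+40]<100).astype(np.uint8)
cs=max(cv2.findContours(m,cv2.RETR_EXTERNAL,cv2.CHAIN_APPROX_NONE)[0],key=len); e=cv2.fitEllipse(cs); p=np.add(e[0],(x0,y0))
s1=dict(tool_rot=np.array([[-.933,.36,.001],[.36,.933,0],[-.001,0,-1]]),tcp_pos=np.array([.49014,-.29783,.22012]))
c1=cam("wrist",s1); print("hole",p,e[1],onz(c1,p,.0505))
E
```

```text
[ 0.55456281 -0.05526952  0.24929703]
0.94 [282.5, 182.4] [ 0.55827307 -0.05646447  0.007     ]
0.63 [351.9, 251.8] [ 0.6710498  -0.00822456  0.007     ]
0.61 [270.3, 99.1] [ 0.46696897 -0.03514255  0.007     ]
0.57 [285.8, 272.3] [ 0.66726326 -0.09456559  0.007     ]
hole [275.29937363 203.4958992 ] (21.258020401000977, 21.97397804260254) [ 0.49714671 -0.30789428  0.0505    ]
```

View pics/w2.png

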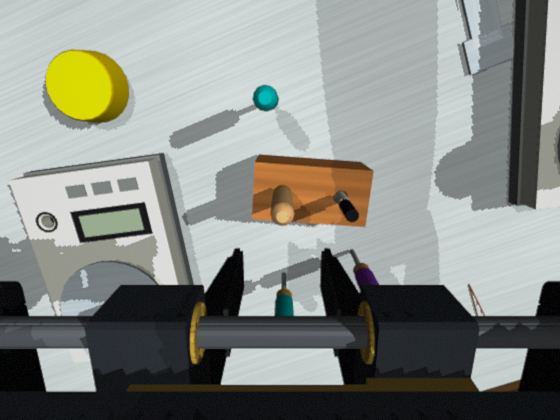

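The punch's domed top is at (284,214) and its base is near (282,182). It lies between the fingers, with the pen at (348,208) clear to one side. Now I descend and grip.

arm_command:
  deltas:
    - [[0.007,-0.002,0,0,0,0,0.42],[0.007,-0.002,-0.1,0,0,0,0.42],[0.007,-0.002,-0.2,0,0,0,0.42],[0.007,-0.002,-0.27,0,0,0,0.42],[0.007,-0.002,-0.316,0,0,0,0.42],[0.007,-0.002,-0.316,0,0,0,0.42],[0.007,-0.002,-0.316,0,0,0,0],[0.007,-0.002,-0.316,0,0,0,0],[0.007,-0.002,-0.316,0,0,0,0],[0.007,-0.002,-0.316,0,0,0,0],[0.007,-0.002,-0.316,0,0,0,0],[0.007,-0.002,-0.316,0,0,0,0]]
  squeeze: 35

```text
time: 6.5
tcp_pos: [0.5595, -0.0553, 0.0933]
tool_rot: [[-0.932, 0.361, 0.002], [0.361, 0.932, -0.001], [-0.003, 0.0, -1.0]]
force: [-0.1, -0.9, 5.4]
grip_width: 0.205
finger_force: 35.0
```

arm_command:
  deltas:
    - [[0,0,0.04,0,0,0,0],[0,0,0.1,0,0,0,0],[0,0,0.18,0,0,0,0],[0,0,0.26,0,0,0,0],[0,0,0.28,0,0,0,0],[0,0,0.28,0,0,0,0]]

```text
time: 7.25
tcp_pos: [0.5584, -0.0548, 0.2318]
tool_rot: [[-0.932, 0.361, 0.0], [0.361, 0.932, 0.0], [-0.0, 0.0, -1.0]]
force: [0.1, -0.5, -1.0]
grip_width: 0.204
finger_force: 35.0
```

```bash
python3 - <<'E'
from h import *
s=manip.state(); a=manip.snapshot("wrist"); cv2.imwrite("pics/w3.png",a); print(s["tcp_pos"],s["grip_width"],s["force"])
c=cam("wrist",s)
print("expected tip px",proj(c,np.array(s["tcp_pos"])+[0,0,-.0863]))
for d in manip.pinpoint("punch","wrist"): print(d["confidence"],d["point"],onz(c,d["point"],s["tcp_pos"][2]-.0863))
E
```

```text
[ 0.55835385 -0.05476289  0.23182482] 0.20372782014774815 [ 0.11370097 -0.46513479 -1.03809711]
expected tip px [282.20484595 219.71002789]
0.87 [350.8, 250.8] [ 0.60081051 -0.01474641  0.14552482]
0.74 [267.5, 96.0] [ 0.47275315 -0.03217463  0.14552482]
0.6 [283.4, 219.9] [ 0.55881701 -0.05398367  0.14552482]
```

View pics/w3.png

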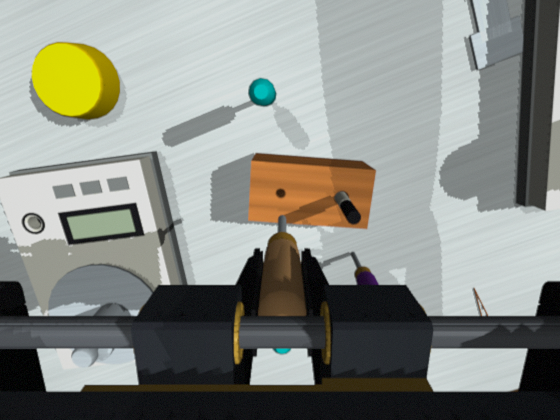

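The punch is out of the block and held straight, with its tip at (283,218), where it was expected. Next I carry it over the hole.

arm_command:
  deltas:
    - [[-0.124,-0.508,0,0,0,0,0],[-0.124,-0.508,0,0,0,0,0],[-0.124,-0.508,0,0,0,0,0],[-0.124,-0.508,0,0,0,0,0],[-0.124,-0.508,0,0,0,0,0],[-0.124,-0.508,-0.06,0,0,0,0],[-0.124,-0.508,-0.13,0,0,0,0],[-0.124,-0.508,-0.15,0,0,0,0],[-0.124,-0.508,-0.15,0,0,0,0],[-0.124,-0.508,-0.15,0,0,0,0]]

```text
time: 8.6
tcp_pos: [0.4974, -0.3092, 0.1582]
tool_rot: [[-0.933, 0.361, 0.002], [0.361, 0.933, -0.001], [-0.002, -0.001, -1.0]]
force: [-0.0, -0.0, -0.7]
grip_width: 0.205
finger_force: 35.0
```

```bash
python3 - <<'E'
from h import *
s=manip.state(); a=manip.snapshot("wrist"); print(s["tcp_pos"],s["force"])
c=cam("wrist",s)
print("tip px",proj(c,np.array(s["tcp_pos"])+[0,0,-.0863]),"hole px",proj(c,[.497,-.308,.05]))
for l,z in (("scale_1_hole",.05),("punch",s["tcp_pos"][2]-.0863)):
  for d in manip.pinpoint(l,"wrist"): print(l,d["confidence"],d["point"],onz(c,d["point"],z))
b=manip.snapshot("side"); 
cv2.imwrite("pics/w4.png",np.hstack([cv2.resize(a[130:290,200:360],(400,400)),cv2.resize(b[110:210,230:330],(400,400),interpolation=2)]))
E
```

```text
[ 0.49736065 -0.30917244  0.15821186] [-0.00800916 -0.02228459 -0.70442685]
tip px [282.3205709  219.50029638] hole px [283.5143568  210.28731444]
scale_1_hole 0.93 [284.9, 209.7] [ 0.49694411 -0.30678163  0.05      ]
punch 0.65 [281.3, 218.5] [ 0.49635304 -0.3095994   0.07191186]
punch 0.55 [536.5, 277.9] [ 0.61455463 -0.14038882  0.07191186]
```

View pics/w4.png

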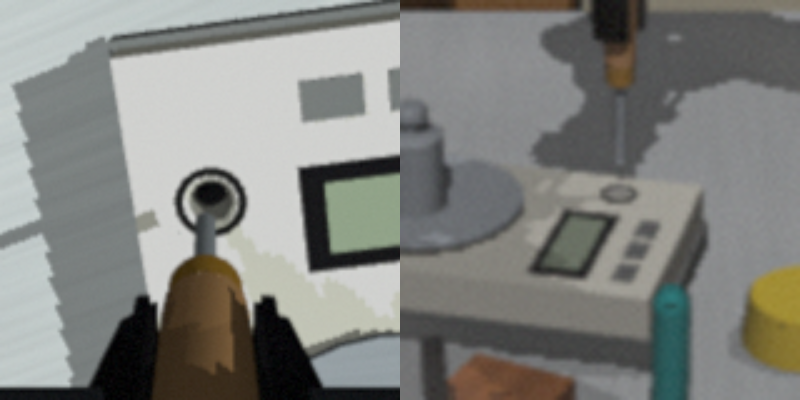

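The tip is just above the hole, short of its centre by about 1.5–2 mm in y. I nudge it across and go down into the hole.

arm_command:
  deltas:
    - [[0,0.004,0,0,0,0,0],[0,0.004,-0.02,0,0,0,0],[0,0.004,-0.04,0,0,0,0],[0,0.004,-0.055,0,0,0,0],[0,0.004,-0.066,0,0,0,0],[0,0.004,-0.066,0,0,0,0],[0,0.004,-0.066,0,0,0,0]]

```text
time: 9.68
tcp_pos: [0.4966, -0.3071, 0.1239]
tool_rot: [[-0.932, 0.361, 0.0], [0.361, 0.932, -0.0], [-0.0, -0.0, -1.0]]
force: [0.6, -0.4, -0.0]
grip_width: 0.201
finger_force: 35.0
```

arm_command:
  deltas:
    - [[0,0,-0.004,0,0,0,0],[0,0,-0.008,0,0,0,0],[0,0,-0.008,0,0,0,0],[0,0,-0.008,0,0,0,0]]

```text
time: 10.18
tcp_pos: [0.4968, -0.3072, 0.1202]
tool_rot: [[-0.932, 0.361, 0.001], [0.361, 0.932, -0.001], [-0.001, -0.0, -1.0]]
force: [-0.2, -0.3, 2.6]
grip_width: 0.205
finger_force: 35.0
```

arm_command:
  deltas:
    - [[0,0,-0.003,0,0,0,0],[0,0,-0.006,0,0,0,0],[0,0,-0.007,0,0,0,0],[0,0,-0.007,0,0,0,0],[0,0,-0.007,0,0,0,0]]

```text
time: 10.8
tcp_pos: [0.4971, -0.3074, 0.118]
tool_rot: [[-0.932, 0.361, 0.001], [0.361, 0.932, -0.001], [-0.002, -0.0, -1.0]]
force: [-1.2, 1.7, 8.2]
grip_width: 0.206
finger_force: 35.0
```

arm_command:
  deltas:
    - [[0,0,-0.002,0,0,0,0],[0,0,-0.003,0,0,0,0],[0,0,-0.003,0,0,0,0],[0,0,-0.003,0,0,0,0]]

```text
time: 11.3
tcp_pos: [0.4974, -0.3076, 0.1178]
tool_rot: [[-0.932, 0.361, 0.002], [0.361, 0.932, -0.001], [-0.002, -0.001, -1.0]]
force: [-1.8, 1.9, 13.9]
grip_width: 0.204
finger_force: 35.0
```

```bash
python3 - <<'E'
from h import *
b=manip.snapshot("side"); a=manip.snapshot("wrist"); s=manip.state(); print(s["tcp_pos"],s["force"],s["grip_width"])
cv2.imwrite("pics/w5.png",np.hstack([cv2.resize(a[130:290,200:360],(400,400)),cv2.resize(b[110:210,230:330],(400,400),interpolation=2)]))
E
```

```text
[ 0.4973313  -0.30753973  0.11774046] [-2.10523278  2.09218035 14.50817921] 0.20431586390350673
```

View pics/w5.png

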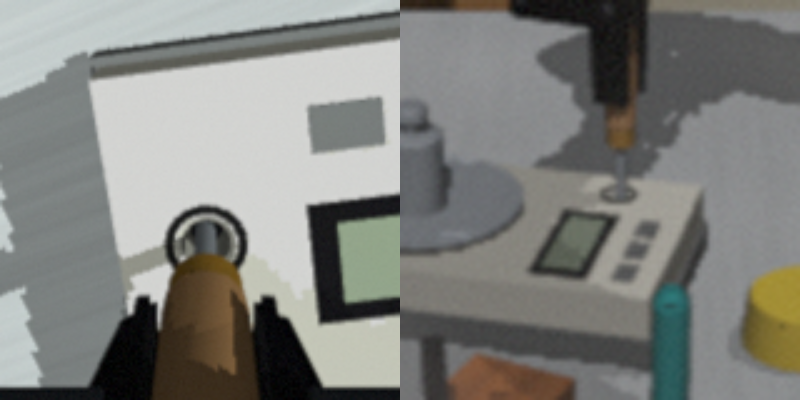

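The shaft is inside the ring at (282,227) in the wrist view. The tip height is about 31–32 mm, which matches fully down. Pressing harder raised the force from 8 to 14 N without more travel, so the button is on its hard stop.

```bash
python3 -c "
from rig import manip
print(manip.finish_job())"
```

```text
the job is handed in; nothing more can be done
None
```

I handed the job in with the wooden punch still gripped and holding down the calibration button on the scale with the weight, pressed to its hard stop at about 14 N; I saw nothing else disturbed.

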